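# Lock the rotary welding table with its pin

## Task

A leaf blank is clamped on the rotary welding table, and the table has to be locked before it is tacked. Take the red-handled locking pin out of the wooden rack and push it down through the hole in the turning plate and on through the matching hole in the fixed plate hidden beneath, swinging the turning plate until the two holes line up, so that the pin's collar sits fully home on the plate; then let go. Leave the blue stub pin in the rack, and leave the wrench and the jar alone.

Things in the scene. Friction and masses are not known exactly. Their poses are not given: they have to be found in the camera images.
- base: Fixed green square steel box, 250 mm wide and 46 mm high, bolted to the bench; the base of the rotary table. Origin at the centre of its underside, on the vertical pivot axis of the turning plate; z up; -x points from the pivot to its front side, the side where the locking holes are. Hollow inside, so the pin can go down until its collar stops it.
- plate (a joint): Angle of the turning plate on the base, rad, positive anticlockwise seen from above, between stops at -0.35 and 0.35; 0 when its hole lies straight along the base's -x axis. It turns stiffly (0.12 N m of friction, about 1.5 N at the hole) and stays where it is left.
- plate_pivot (a point): Centre of the turning plate's top surface, on the pivot axis, 60 mm above the bench. The plate is steel, 260 mm square, 12 mm thick; x, y along its sides, hole towards -x. A short pivot stud stands here, and a clamped brown leaf blank, up to 45 mm above the plate, on the half away from the hole (about 75 mm beyond the pivot).
- plate_hole (a point): Centre of the mouth, on the plate's top surface (60 mm above the bench), of the 14 mm round locking hole that goes right through the turning plate, 85 mm from the pivot axis.
- lock_middle (a point): Hidden under the turning plate: a fixed 15 mm thick locking plate with its top 45 mm above the bench and one 14 mm through hole, 85 mm from the pivot. This point is NOT the hole but the middle of the arc it can lie on (-0.3 to 0.3 rad on the scale of joint plate). A pin pressed lightly through the turning plate slides on it, carries that plate round and drops where the holes meet.
- pin_knob (a point): Red locking pin, about 120 g, loose, upright in a hole of the rack, collar on the rack's top. This point: centre of the red round handle, 22 mm in diameter, 42 mm long, axis z (up). Below it a collar 26 mm in diameter, 5 mm thick, then a steel shaft 12 mm in diameter and 45 mm long, its last 7 mm tapering to a 5 mm tip. Collar's underside 26 mm, tip 71 mm below this point.
- pin_collar (a point): Centre of the underside of the red pin's collar, on the pin's axis, 45 mm above its tip.
- rack: Fixed wooden block, 50 x 150 x 60 mm (x, y, z), origin at the centre of its underside, with two 14 mm vertical through holes at y = -45 and +45 mm; one holds the red pin, the other the blue stub.
- stub_knob (a point): Blue-handled stub pin, a bystander, loose in the other hole of the rack; the same handle and collar, but its shaft is only 20 mm long, too short to lock the table. This point is the centre of its handle (22 mm in diameter, 42 mm long).
- wrench: Loose steel wrench lying on the bench, a bystander.
- jar: Loose amber jar with a dark cap, 64 mm in diameter, 90 mm high, a bystander. Origin at the centre of its underside.
Mind the look-alikes: they are no part of the job. Of the things like the part that bears pin_knob, leave any that is turquoise; of the rest the smaller one is meant.

How it is judged:
At the end, for the whole second after the job is handed in: The red pin stands upright (0.1 rad) through both holes, its collar's underside within 4 mm of the plate's top and of the hole's axis; the blue stub has moved less than 20 mm, the wrench and jar less than 30 mm (horizontal distance between pin_collar and plate_hole below 0.004 m and z of pin_collar in the frame of base below 0.064 m and angle between pin_collar's own z axis and vertical below 0.1 rad and distance of stub_knob from where it was at the start of the episode below 0.02 m and distance of each of wrench, jar from where it was at the start of the episode below 0.03 m); the robot touches nothing.
It fails at once if the blue stub pin is pulled out of the rack (distance of stub_knob from where it was at the start of the episode above 0.02 m).
It fails at once if the wrench or the jar is pushed away (distance of any of wrench, jar from where it was at the start of the episode above 0.03 m).
It also fails if it takes over 64 s, if anything falls off the work surface, if the arm or the gripper's body presses on something with over 40 N, if the wrist force passes 120 N, or if a joint passes its speed limit or range.

## Robot

A 7-joint arm with a two-finger parallel gripper is mounted at the origin on the work surface. World frame = base frame: x ahead of the robot, y to its left, z up, the work surface at z = 0. Lengths are in m, angles in rad, forces in N, time in s.
With the tool pointing down it reaches from about 0.4 to 0.875 m from the base axis. Payload 4.4 kg.
Tool frame: the origin (TCP) lies on the mounting face of the last link; the fingertips stand 173 mm ahead of it and the grasp point (between the pads) lies 155 mm ahead of it (robot.tips_ahead is the distance from the TCP to the fingertips, in m); z points along the fingers, y is the direction in which the jaws open and shut (so a half turn about z gives the same grasp; the last joint's range is limited). The gripper opens to 85 mm and grips with 20 to 120 N. Pads are 22 mm wide; open, the fingers measure 114 mm over their backs; the gripper's body (76 mm by 85 mm) begins 54 mm behind the grasp point. The pads swing forward as they close: fully open they stand 13 mm farther back than shut.
Start: joints at [1.107, 0.628, 0.038, 1.517, -0.027, 0.996, -0.02], TCP at [0.252, -0.599, 0.405] pointing down, gripper open.
Joint ranges: [-3.06, 3.06], [-0.37, 2.12], [-1.25, 1.32], [0.18, 2.47], [-1.1, 4.24], [0.23, 1.98], [-2.94, 2.94]. Speed limits (rad/s): [2.57, 2.57, 3.14, 3.14, 3.14, 3.14, 3.14].

## Interface

Orientations are given as [roll, pitch, yaw] about the fixed x, y, z axes, in that order (R = Rz(yaw) Ry(pitch) Rx(roll)).
In Python, from workcell import robot, fingers, monitor, imaging, finish_job gives the robot as it stands. Calls block until the motion is done:
- robot.move_to(position, orientation): joint-space move of the TCP to a pose.
- robot.move_l(position, ori=None, max_speed=0.15, contact_N=None): straight line of the TCP; ori=None keeps the orientation; max_speed is the mean speed in m/s. With contact_N (N) it stops when the force on the tool has changed by that much, and returns True; else False.
- robot.set_joints(angles): joint-space move.
- fingers.let_go() and fingers.clamp(grip_force=None): open the fingers fully, or close them until they stop; grip_force is the grip in N (None keeps the last).
- robot.hold(seconds).
- robot.solve_ik(position, orientation): joint angles nearest the present ones, or None.
- monitor.get_state(): the state.
- imaging.camera(name): name is "side" or "top" or "wrist"; returns the picture (480x640x3 uint8, red, green, blue); there is no depth.
- imaging.get_calibration(name): a dict with "intrinsics" (3x3 intrinsics, pixels), "R" (3x3) and "t" (3): a world point X has camera coordinates R X + t. Camera axes: x right, y down, z forward; pixel columns grow to the right and rows downward; lengths in m; the calibration is good to about 2 mm. A picture is of the moment at which its call begins: read the wrist's pose just before it. get_calibration takes no time and is no camera call; for the wrist camera it gives the pose at the moment of the call.
A pose or a line that the arm cannot do raises robot.Unreachable and nothing moves.
- finish_job(): hands the job in, once; it reports no verdict.
The state is a dict: "t": time; "joint_pos": joint angles; "qvel": joint speeds; "tau": joint torques, N m; "tcp_pos": TCP position; "tcp_rot": TCP orientation; "ft_force": force on the tool from outside, world axes, zero at the start; "moment": the same for the moment, N m; "gripper_width": finger opening in m.
Only numpy, scipy, OpenCV 4.12 (cv2) and the standard library are available. Lean on these libraries where they do the work, as an engineer would, in place of code of your own. Each camera call takes 0.05 s, during which the arm holds its last target.

## Working session

There is one attempt and no reset: what is moved stays moved. The work goes in short steps, each a Python script; the robot and the scene stay as the last script left them, time stands still between calls to the robot, and variables do not carry over. Pictures are saved under pics/ and viewed, and the job is handed in when it is done.

```bash
mkdir -p pics; ls; python3 - <<'E'
from workcell import robot, fingers, monitor, imaging
import cv2
for n in ("top","side","wrist"):
    im=imaging.camera(n); cv2.imwrite(f"pics/{n}0.png",im[:,:,::-1])
    c=imaging.get_calibration(n); print(n,c["intrinsics"].tolist(),c["R"].round(4).tolist(),c["t"].round(4).tolist())
print(monitor.get_state())
E
```

```text
pics
top [[537.0632635963378, 0.0, 317.0790952847513], [0.0, 537.0632635963378, 236.02155118732782], [0.0, 0.0, 1.0]] [[0.0172, -0.9998, -0.0018], [-0.9855, -0.0167, -0.169], [0.1689, 0.0047, -0.9856]] [-0.0174, 0.5697, 1.3051]
side [[555.2795680158804, 0.0, 321.92416514439356], [0.0, 555.2795680158804, 244.43182577882723], [0.0, 0.0, 1.0]] [[0.9713, -0.2372, -0.0182], [-0.1938, -0.7446, -0.6387], [0.138, 0.6239, -0.7692]] [-0.5235, 0.1559, 1.1502]
wrist [[339.6850173035798, 0.0, 311.8972282212823], [0.0, 339.6850173035798, 239.61158038016242], [0.0, 0.0, 1.0]] [[0.3864, -0.9223, -0.0003], [-0.8853, -0.371, 0.2803], [-0.2586, -0.108, -0.9599]] [-0.6503, -0.0353, 0.3786]
{'t': 0.15, 'joint_pos': array([ 1.10722242,  0.62911691,  0.03844094,  1.51810866, -0.02702083,
        0.9962845 , -0.01997711]), 'qvel': array([ 2.68210594e-03, -2.33369619e-03, -1.89029258e-04, -3.46712879e-03,
        5.70270898e-05, -6.24195391e-04,  1.30449669e-03]), 'tau': array([-1.51043832e-04, -5.63805807e+01,  1.22738276e+00, -1.93650931e+01,
        1.11650574e-02,  7.32492772e-03, -2.23123919e-06]), 'tcp_pos': array([ 0.25174556, -0.59904289,  0.40402036]), 'tcp_rot': array([-3.14019230e+00, -1.72860897e-05,  3.97792156e-01]), 'ft_force': array([ 0.41473501, -0.17279682,  0.22487408]), 'moment': array([-0.03452593,  0.02102702, -0.06619107]), 'gripper_width': 0.08564792395440857}
```

View pics/top0.png

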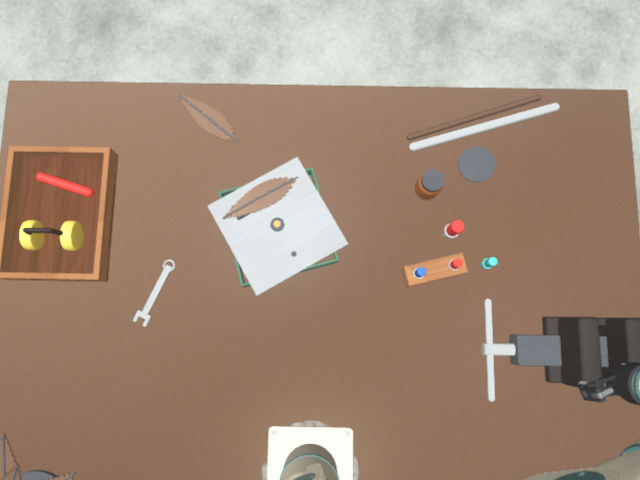

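View pics/side0.png

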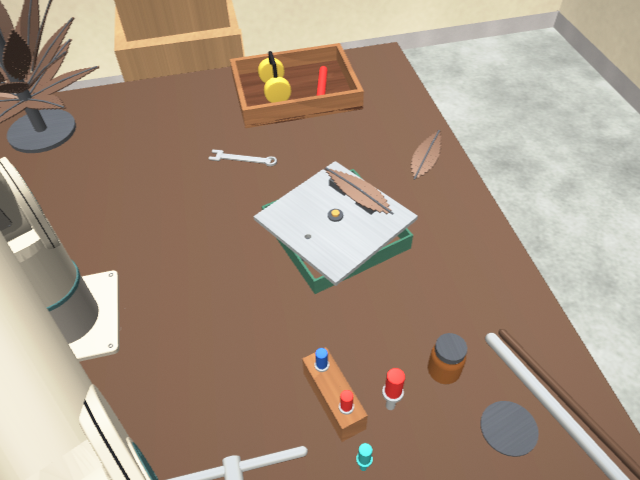

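View pics/wrist0.png

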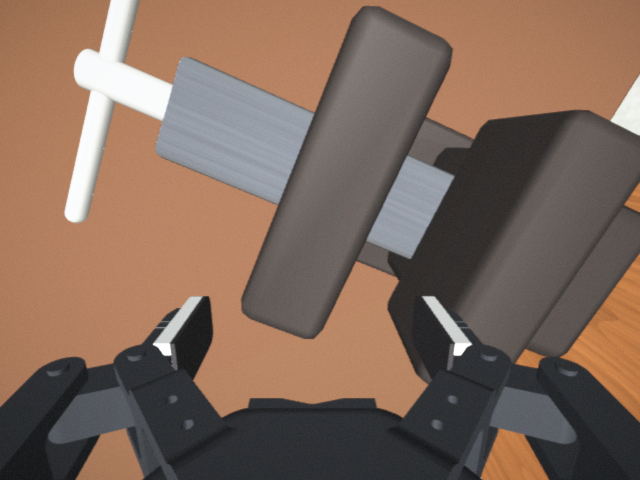

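Candidates (top view): the small red pin in the rack (457,264), a larger red pin standing free (455,229), a turquoise one (490,263), the blue stub (420,272) and a red bar in the tray (65,184). By the description I choose the small red pin in the rack. Next is a close crop to check it, plus triangulation.

```bash
cat > h.py <<'E'
import numpy as np, cv2
from workcell import robot, fingers, monitor, imaging
def proj(n,X,c=None):
    c=c or imaging.get_calibration(n); p=c["R"]@np.asarray(X)+c["t"]; q=c["intrinsics"]@p; return q[:2]/q[2]
def onz(n,uv,z,c=None):
    c=c or imaging.get_calibration(n); d=c["R"].T@np.linalg.solve(c["intrinsics"],[uv[0],uv[1],1.]); o=-c["R"].T@c["t"]
    return o+d*(z-o[2])/d[2]
def tri(p):
    A=[];b=[]
    for n,uv in p.items():
        c=imaging.get_calibration(n); P=c["intrinsics"]@np.c_[c["R"],c["t"]]
        for i in (0,1):
            r=uv[i]*P[2]-P[i]; A.append(r[:3]);b.append(-r[3])
    return np.linalg.lstsq(np.array(A),np.array(b),rcond=None)[0]
def blobs(im,col,box=None):
    h=cv2.cvtColor(im,cv2.COLOR_RGB2HSV); H,S,V=cv2.split(h)
    m={'red':((H<6)|(H>172))&(S>190)&(V>90),'blue':(H>105)&(H<125)&(S>150),'dark':V<90}[col].astype(np.uint8)
    n,l,s,c=cv2.connectedComponentsWithStats(m)
    return [(c[i].round(2).tolist(),s[i].tolist()) for i in range(1,n) if s[i,4]>8 and (box is None or (box[0]<c[i][0]<box[2] and box[1]<c[i][1]<box[3]))]
E
python3 - <<'E'
from h import *
t=cv2.imread("pics/top0.png")[:,:,::-1].copy(); s=cv2.imread("pics/side0.png")[:,:,::-1].copy()
print(blobs(t,'red'),blobs(t,'blue'));print(blobs(s,'red'),blobs(s,'blue'))
print('hole',blobs(t,'dark',(280,240,310,270)),blobs(s,'dark',(295,225,320,245)))
a=cv2.resize(t[210:300,395:515],None,fx=5,fy=5,interpolation=cv2.INTER_CUBIC)
cv2.imwrite("pics/c1.png",a[:,:,::-1])
a=cv2.resize(s[330:480,290:440],None,fx=4,fy=4,interpolation=cv2.INTER_CUBIC)
cv2.imwrite("pics/c2.png",a[:,:,::-1])
a=cv2.resize(t[145:305,195:360],None,fx=3.7,fy=3.7,interpolation=cv2.INTER_CUBIC)
cv2.imwrite("pics/c3.png",a[:,:,::-1])
E
```

```text
[] [([420.83, 271.59], [417, 268, 8, 8, 41])]
[([325.0, 80.0], [325, 76, 1, 9, 9]), ([393.25, 388.76], [386, 378, 18, 20, 218]), ([345.96, 404.63], [341, 399, 11, 12, 90])] [([321.3, 361.2], [316, 353, 11, 16, 118])]
hole [] []
```

View pics/c1.png

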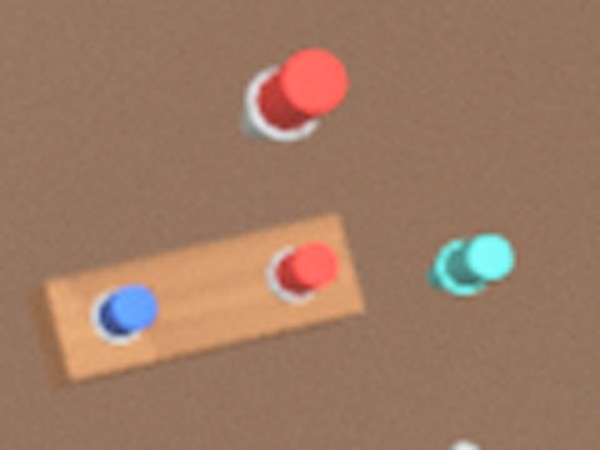

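View pics/c2.png

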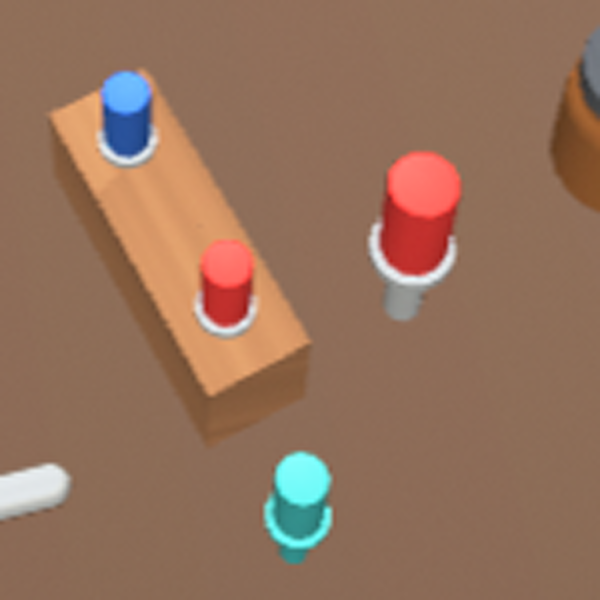

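View pics/c3.png

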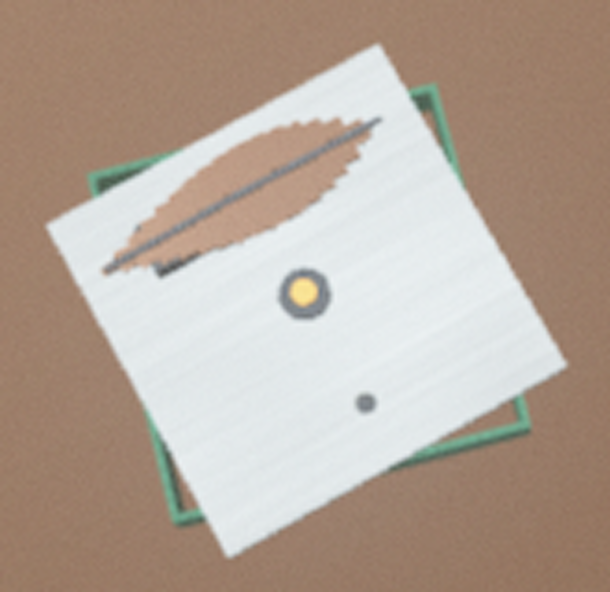

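```bash
python3 - <<'E'
from h import *
f=lambda x,y,s,u,v:((x+.5)/s-.5+u,(y+.5)/s-.5+v)
kt=f(316,265,5,395,210); ks=f(228,260,4,290,330)
print('knobtop',tri({'top':kt,'side':ks}),onz('top',kt,.107),onz('side',ks,.107))
st=f(134,307,5,395,210); ss=f(127,92,4,290,330)
print('stubtop',tri({'top':st,'side':ss}),onz('top',st,.107),onz('side',ss,.107))
rc=[onz('top',f(*p,5,395,210),.06)[:2] for p in [(340,214),(45,283),(70,380),(364,311)]]
print('rack',np.round(rc,4).tolist(),np.mean(rc,0))
pc=np.array([onz('top',f(*p,3.7,195,145),.06)[:2] for p in [(380,43),(47,226),(229,557),(567,365)]])
bc=np.array([onz('top',f(*p,3.7,195,145),.046)[:2] for p in [(435,88),(92,176),(178,522),(528,430)]])
for c in(pc,bc):
    print(c.mean(0)); e=np.roll(c,-1,0)-c; print(np.linalg.norm(e,axis=1),np.degrees(np.arctan2(e[:,1],e[:,0])))
h=onz('top',f(366,403,3.7,195,145),.06); print('hole top',h,'side',onz('side',(307.5,236.5),.06))
print(h[:2]-pc.mean(0),np.linalg.norm(h[:2]-pc.mean(0)))
for n,uv in(('lgred',f(314,82,5,395,210)),('turq',f(490,257,5,395,210))):print(n,onz(n and 'top',uv,.09))
E
```

```text
knobtop [ 0.50008377 -0.34557207  0.1048972 ] [ 0.50114899 -0.34510539  0.107     ] [ 0.49855058 -0.34653055  0.107     ]
stubtop [ 0.47831204 -0.25852634  0.1034056 ] [ 0.47952753 -0.2578969   0.107     ] [ 0.47640919 -0.26051855  0.107     ]
rack [[0.5328, -0.3699], [0.4958, -0.2231], [0.4481, -0.2349], [0.4846, -0.3804]] [ 0.49029358 -0.3020521 ]
[0.59609448 0.09261629]
[0.26095183 0.25895961 0.25949533 0.25934912] [ 120.82481662 -149.27213413  -59.25973776   30.406172  ]
[0.59423249 0.0919269 ]
[0.245615   0.24797505 0.24363056 0.24834909] [ 105.86304065 -163.77877255  -74.22597587   15.76279508]
hole top [0.52272112 0.04996419 0.06      ] side [0.51912226 0.04586604 0.06      ]
[-0.07337336 -0.0426521 ] 0.08486961763083241
lgred [ 0.59347916 -0.35097406  0.09      ]
turq [ 0.5086144  -0.43382908  0.09      ]
```

The crop confirms it: the small red knob sits in the rack with its collar on the wood. The bigger red pin and the turquoise one both stand free outside. I'll go above it and look with the wrist camera.

```bash
cat >> h.py <<'E'
def pic(n,name):
    c=imaging.get_calibration(n); im=imaging.camera(n); cv2.imwrite(f"pics/{name}.png",im[:,:,::-1]); return c,im
def down(x,y,zg,yaw): # grasp point
    return [x,y,zg+.155],[np.pi,0,yaw]
E
python3 - <<'E'
from h import *
np.set_printoptions(precision=4,suppress=True)
for yaw in (-np.pi/4,3*np.pi/4,): 
    print(yaw,robot.solve_ik(*down(.5,-.3455,.20,yaw)),robot.solve_ik(*down(.522,.049,.15,yaw)))
for yaw in (0,.5,1.,-1,-1.5,1.57,2.3,-2.6): print(yaw,robot.solve_ik(*down(.522,.049,.15,yaw)))
robot.move_to(*down(.5,-.3455,.19,-np.pi/4))
c,im=pic('wrist','w1'); print(proj('wrist',[.5,-.3455,.107],c)); print(monitor.get_state()['t'])
c,im=pic('side','s1')
E
```

```text
-0.7853981633974483 [ 0.3449  0.6475  0.3474  1.6992 -0.2784  0.8438 -1.5423] [-0.3569  0.615   0.3155  1.9693 -0.3201  0.6052 -2.1865]
2.356194490192345 [ 0.8434  0.6597 -0.4642  1.6836  0.3624  0.8848  1.0163] [ 0.1652  0.6309 -0.4697  1.9542  0.4504  0.6602  0.1968]
0 [-0.2278  0.5966  0.12    1.9656 -0.1219  0.5863 -1.5975]
0.5 [-0.1418  0.5926 -0.0079  1.9631  0.008   0.5859 -1.2258]
1.0 [-0.0568  0.5948 -0.1338  1.9606  0.1339  0.5945 -0.8498]
-1 [-0.3928  0.6231  0.3711  1.9703 -0.3756  0.6148 -2.3459]
-1.5 [-0.4871  0.6523  0.5217  1.9729 -0.5225  0.6513 -2.6999]
1.57 [ 0.0376  0.6045 -0.2748  1.9578  0.2708  0.6144 -0.4141]
2.3 [ 0.1563  0.6285 -0.4558  1.9544  0.438   0.6562  0.1527]
-2.6 [ 0.4951  0.8284 -1.0616  1.9454  0.9123  0.95    1.0822]
[309.6508 257.747 ]
1.5583
```

View pics/w1.png

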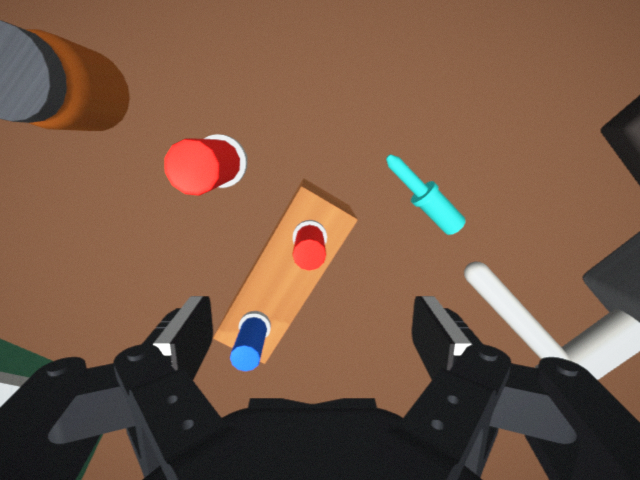

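View pics/s1.png

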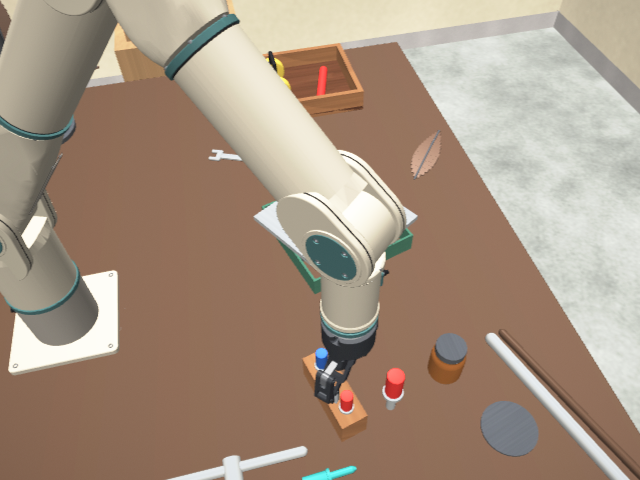

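The wrist view shows the knob top at about (310,255), against a predicted (310,258). The turquoise pin has fallen over on its own and is clear of the path. Grasping now.

```bash
python3 - <<'E'
from h import *
np.set_printoptions(precision=4,suppress=True)
p,o=down(.5005,-.3457,.087,-np.pi/4)
print(robot.move_l(p,o,max_speed=.12,contact_N=10))
fingers.clamp(grip_force=60)
s=monitor.get_state(); print(s['t'],s['gripper_width'],s['ft_force'],s['tcp_pos'])
p[2]+=.10
robot.move_l(p,o,max_speed=.15)
c,im=pic('wrist','w2'); s=monitor.get_state(); print(s['t'],s['gripper_width'],s['ft_force'],s['tcp_pos'])
E
```

```text
False
3.225 0.020839294357039764 [-0.7394  1.2478  3.8077] [ 0.5006 -0.3457  0.2424]
4.0917 0.020474962072908384 [ 0.0069  0.3494 -0.9649] [ 0.5001 -0.3453  0.3407]
```

View pics/w2.png

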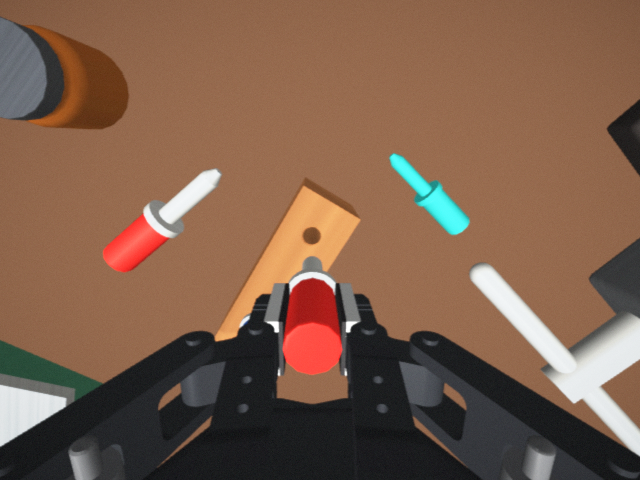

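```bash
python3 - <<'E'
from h import *
np.set_printoptions(precision=4,suppress=True)
robot.move_to(*down(.521,.048,.175,.5))
c,im=pic('wrist','w3'); s=monitor.get_state(); print(s['t'],s['ft_force'],s['tcp_pos'],s['tcp_rot'])
g=s['tcp_pos']-[0,0,.155]
print('tip pred',proj('wrist',g-[0,0,.0724],c),'collar',proj('wrist',g-[0,0,.0274],c),'knobtop',proj('wrist',g+[0,0,.0196],c),'hole pred',proj('wrist',[.521,.048,.06],c))
a=cv2.resize(im[200:400,240:390],None,fx=3,fy=3,interpolation=cv2.INTER_CUBIC); cv2.imwrite('pics/w3c.png',a[:,:,::-1])
pic('top','t3');pic('side','s3')
import pickle; pickle.dump((c,s),open('c3.pkl','wb'))
E
```

```text
5.6083 [-0.5724  0.0791 -0.7209] [0.5214 0.0462 0.33  ] [3.1404 0.0002 0.4965]
tip pred [309.9893 261.4236] collar [309.7246 293.0305] knobtop [309.2453 350.2605] hole pred [307.6795 240.9233]
```

View pics/w3.png

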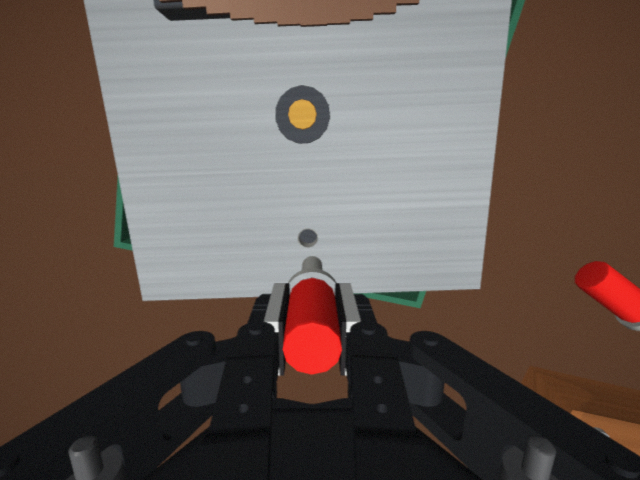

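View pics/w3c.png

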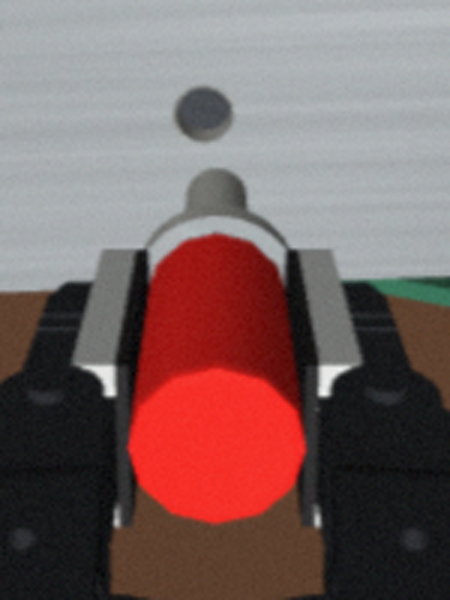

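View pics/s3.png

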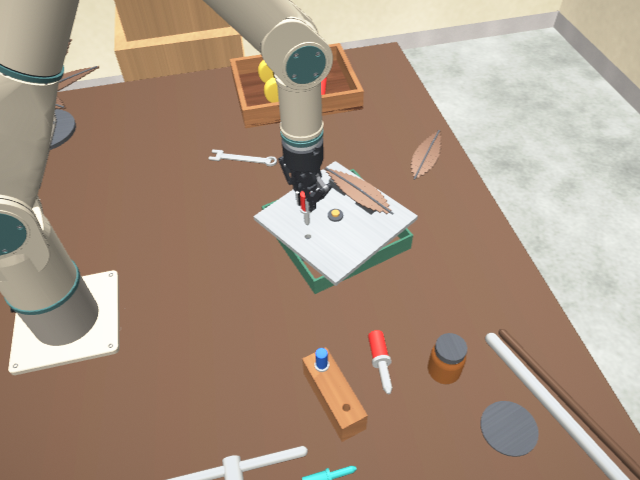

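```bash
python3 - <<'E'
from h import *
import pickle
np.set_printoptions(precision=4,suppress=True)
c,s=pickle.load(open('c3.pkl','rb')); g=s['tcp_pos']-[0,0,.155]
f=lambda x,y:((x+.5)/3-.5+240,(y+.5)/3-.5+200)
k=onz('wrist',f(217,446),g[2]+.0196,c); hh=onz('wrist',f(204,112),.06,c); 
print('knob by cam',k,'grasp',g,'hole by cam',hh,'delta tcp needed',hh-k, 'collarpt',onz('wrist',f(217,225),g[2]-.0214,c))
st=onz('wrist',(302.5,114.5),.066,c); print('stud',st,np.linalg.norm((hh-st)[:2]))
t=cv2.imread('pics/t3.png'); cv2.imwrite('pics/t3c.png',cv2.resize(t[200:320,230:350],None,fx=5,fy=5,interpolation=cv2.INTER_CUBIC))
E
```

```text
knob by cam [0.5226 0.0457 0.1946] grasp [0.5214 0.0462 0.175 ] hole by cam [0.5236 0.0494 0.06  ] delta tcp needed [ 0.0011  0.0037 -0.1346] collarpt [0.5325 0.0509 0.1536]
stud [0.596 0.092 0.066] 0.08396144112391363
```

```bash
python3 - <<'E'
from h import *
np.set_printoptions(precision=4,suppress=True)
def st(m=''):
    s=monitor.get_state(); print(m,round(s['t'],2),s['ft_force'],s['tcp_pos']-[0,0,.155],s['tcp_rot'][:2]-[np.pi,0])
st()
p,o=down(.5225,.0497,.150,.5); robot.move_l(p,o); st('above')
p,o=down(.5225,.0497,.0514+.0724,.5); print(robot.move_l(p,o,max_speed=.05,contact_N=6)); st('in')
robot.hold(.1);st()
E
```

```text
5.71 [ 0.2131  0.4583 -1.3515] [0.5213 0.0465 0.175 ] [-0.0008  0.0001]
above 6.03 [ 1.0286  0.7378 -1.3972] [0.5223 0.0492 0.1495] [-6.2826  0.0019]
False
in 6.7 [ 0.1419 -0.0813 -1.3707] [0.5226 0.0497 0.1237] [-6.2831  0.0001]
 6.8 [-1.272   0.5851 -1.4252] [0.5227 0.0497 0.124 ] [-0.0002 -0.0005]
```

```bash
cat >> h.py <<'E'
np.set_printoptions(precision=4,suppress=True)
def st(m=''):
    s=monitor.get_state(); print(m,round(s['t'],2),s['ft_force'],s['tcp_pos']-[0,0,.155]); return s
E
python3 - <<'E'
from h import *
p,o=down(.5225,.0497,.040+.0724,.5); print(robot.move_l(p,o,max_speed=.03,contact_N=4)); st('in')
robot.hold(.1);st()
E
```

```text
True
in 7.12 [0.293  0.1225 5.4057] [0.5228 0.0497 0.1171]
 7.22 [0.0125 0.46   4.3348] [0.5228 0.0497 0.1171]
```

```bash
cat >> h.py <<'E'
P=np.array([.5956,.0926]); B0=np.radians(15.9); 
def arc(th,r): a=B0+th+np.pi; return P+r*np.array([np.cos(a),np.sin(a)])
def probe(th,r,zc=.1171,depth=.004,N=4):
    x,y=arc(th,r)
    robot.move_l(*down(x,y,zc+.0008,.5),max_speed=.04)
    s=st(f'lat {th:.3f}'); a=B0+th+np.pi; u=np.array([np.cos(a),np.sin(a)])
    print('   radial F',(s['ft_force'][:2]@u).round(2))
    hit=robot.move_l(*down(x,y,zc-depth,.5),max_speed=.03,contact_N=N)
    s=st(f'   probe {hit}'); return hit,s
E
python3 - <<'E'
from h import *
h0=np.array([.5228,.0497])-P; r=np.linalg.norm(h0); th0=np.arctan2(-h0[1],-h0[0])-B0; print(r,th0)
for th in (th0+.045,th0-.045,th0-.09):
    hit,s=probe(th,r)
    if not hit: break
E
```

```text
0.08449999999999998 0.25499674723475246
lat 0.300 7.47 [ 0.3832  0.3205 -1.2601] [0.5249 0.0461 0.1176]
   radial F -0.5
   probe True 7.68 [-3.6965  0.1859 13.2367] [0.5253 0.0461 0.1166]
lat 0.210 8.03 [-0.6231  0.3865 -0.185 ] [0.5205 0.0536 0.1176]
   radial F 0.37
   probe True 8.24 [-2.8754  1.1811 13.8216] [0.5208 0.0536 0.1166]
lat 0.165 8.49 [ 0.4436 -0.5349 -0.8207] [0.5193 0.0564 0.1177]
   radial F -0.17
   probe True 8.7 [-2.4318 -1.0319 13.0996] [0.5196 0.0563 0.1166]
```

```bash
python3 - <<'E'
from h import *
r=.0845
for th in np.arange(.12,-.33,-.045):
    hit,s=probe(th,r)
    if not hit: break
E
```

```text
lat 0.120 8.97 [-0.0832  0.4174 -1.3871] [0.5176 0.0603 0.1176]
   radial F -0.08
   probe True 9.18 [-3.7137 -0.023  14.1373] [0.5179 0.0604 0.1166]
lat 0.075 9.43 [ 0.0241 -0.2335 -0.7531] [0.5163 0.0639 0.1177]
   radial F 0.06
   probe True 9.63 [-3.0378 -1.415  13.7548] [0.5166 0.0638 0.1166]
lat 0.030 9.89 [ 0.0695  0.2739 -0.0917] [0.515  0.0676 0.1176]
   radial F -0.15
   probe True 10.1 [-3.4345 -0.6266 13.7389] [0.5153 0.0675 0.1166]
lat -0.015 10.36 [-0.8298 -0.0021 -0.9797] [0.514  0.0713 0.1176]
   radial F 0.8
   probe True 10.57 [-3.0381 -0.4708 13.3571] [0.5143 0.0712 0.1166]
lat -0.060 10.82 [-0.5307  0.6713 -1.5697] [0.5131 0.0749 0.1177]
   radial F 0.37
   probe True 11.03 [-1.3539  2.6057 -1.1119] [0.5127 0.0756 0.1145]
lat -0.105 11.3 [ 0.2829  0.4916 -1.4267] [0.5125 0.0784 0.118 ]
   radial F -0.36
   probe False 11.61 [ 0.3447  0.7697 -1.5278] [0.5124 0.0781 0.1128]
```

The pin dropped in freely at about -0.105 rad, and only partly at -0.06. I'll keep going down gently.

```bash
python3 - <<'E'
from h import *
x,y=arc(-.10,.0845)
for z in (.108,.104,.100):
    hit=robot.move_l(*down(x,y,z,.5),max_speed=.03,contact_N=6); robot.hold(.1); st(str(hit))
    if hit: break
E
```

```text
True 11.92 [-0.5307  1.1271 -2.3004] [0.5119 0.0787 0.1092]
```

```bash
python3 - <<'E'
from h import *
x,y=arc(-.10,.0845); print(x,y)
s=st()
x,y=s['tcp_pos'][:2]
for z in (.107,.104):
    hit=robot.move_l(*down(x,y,z,.5),max_speed=.02,contact_N=8); st(str(hit)); robot.hold(.1); s=st(); print(s['moment'])
    if hit: break
pic('side','s5'); pic('wrist','w5')
E
```

```text
0.5124277574785163 0.07767927367895605
 11.92 [-0.5307  1.1271 -2.3004] [0.5119 0.0787 0.1092]
False 12.18 [-0.1859  1.4615 -3.375 ] [0.5117 0.079  0.1067]
 12.28 [ 0.0062  2.1123 -3.2162] [0.5117 0.079  0.1068]
[ 0.6102  0.0778 -0.0066]
False 12.58 [-0.5422  2.9662 -2.537 ] [0.5117 0.079  0.1038]
 12.68 [-1.6912  3.0974 -2.8478] [0.5117 0.079  0.1038]
[0.9094 0.2899 0.0333]
```

View pics/w5.png

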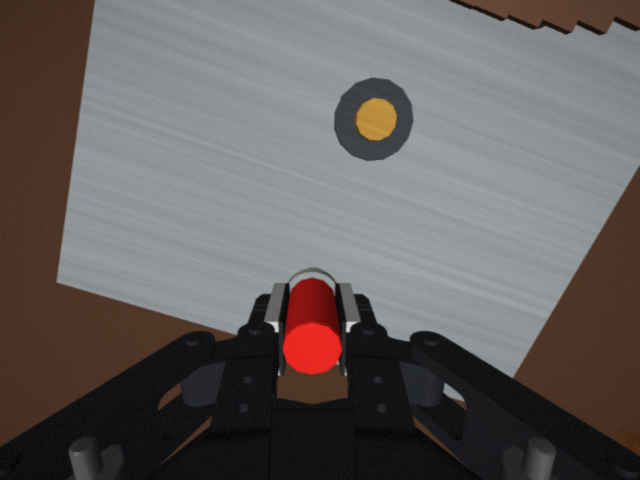

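It's sliding in; the wrist view shows the knob upright at (312,330). I'll finish with small compliant steps that yield to the side force.

```bash
python3 - <<'E'
from h import *
s=st(); xy=s['tcp_pos'][:2].copy(); 
for z in np.arange(.101,.085,-.003):
    F=s['ft_force'][:2]; xy+=np.clip(F*1.2e-4,-4e-4,4e-4)
    hit=robot.move_l(*down(*xy,z,.5),max_speed=.03,contact_N=10); s=st(f'{hit} {z:.3f}')
    if hit: break
E
```

```text
12.78 [-1.5863  3.0491 -3.3017] [0.5117 0.079  0.1038]
False 0.101 13.03 [-0.9423  2.7256 -3.226 ] [0.5116 0.0792 0.1008]
False 0.098 13.28 [ 0.1963  1.5273 -2.6874] [0.5115 0.0793 0.0978]
False 0.095 13.53 [ 0.0201  1.1189 -1.389 ] [0.5116 0.0795 0.0948]
False 0.092 13.78 [-1.0153 -0.6844 -1.181 ] [0.5115 0.0796 0.0918]
False 0.089 14.03 [ 0.0249 -1.6463 -1.848 ] [0.5114 0.0796 0.0888]
False 0.086 14.28 [-1.8274 -0.8423 12.3485] [0.5115 0.0796 0.0873]
```

Contact came at grasp z 0.0873, which puts the collar on the plate at 0.060. I'll release and retreat straight up.

```bash
python3 - <<'E'
from h import *
s=st(); x,y,_=s['tcp_pos']
robot.move_l(*down(x,y,.0878,.5),max_speed=.03)
fingers.let_go(); robot.hold(.2); s=st('open'); print(s['gripper_width'])
robot.move_l(*down(x,y,.20,.5),max_speed=.12); robot.hold(.3)
c,im=pic('wrist','w6'); print(proj('wrist',[x,y,.107],c)); s=st()
robot.set_joints([1.107,.628,.038,1.517,-.027,.996,-.02]); 
for n in('top','side'): pic(n,n+'6')
E
```

```text
14.28 [-1.8274 -0.8423 12.3485] [0.5115 0.0796 0.0873]
open 15.38 [ 0.498  -0.8022 -0.4342] [0.5115 0.0796 0.0878]
0.08559882746938027
[310.5838 250.77  ]
 16.81 [-0.642   0.7108 -0.5846] [0.5115 0.0796 0.1996]
```

View pics/w6.png

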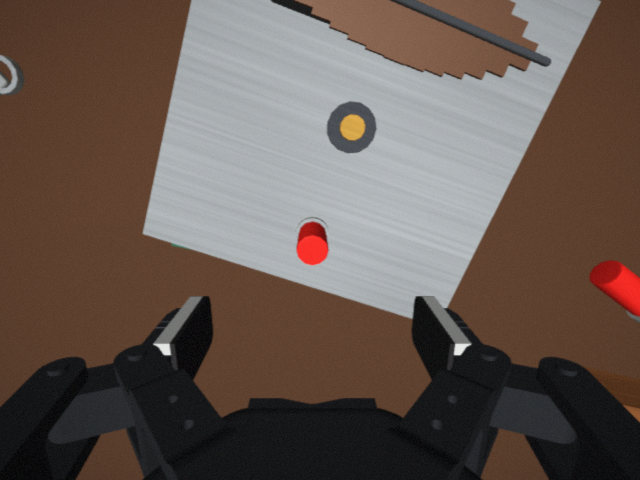

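View pics/top6.png

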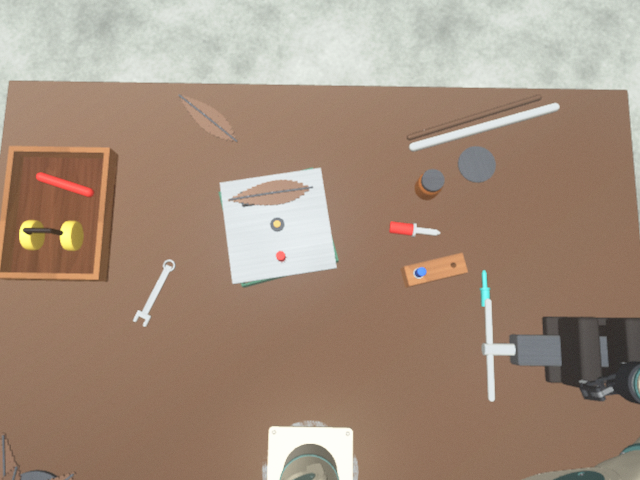

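View pics/side6.png

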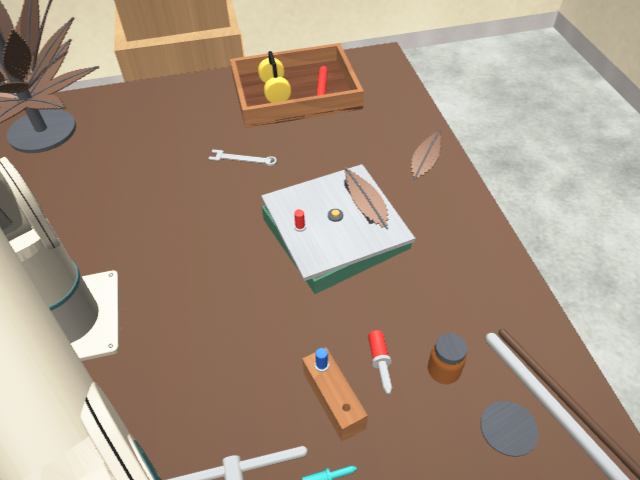

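Views: the red pin stands upright with its collar on the plate (top (281,256), side (300,220)). The stub (420,272), wrench and jar are where they were. I'll do one numeric check, then hand in.

```bash
python3 - <<'E'
from h import *
from workcell import finish_job
a=cv2.imread('pics/top6.png')[:,:,::-1].copy();b=cv2.imread('pics/side6.png')[:,:,::-1].copy()
print(blobs(b,'red',(280,200,320,240)),blobs(b,'blue'),blobs(a,'blue'),'pred collar',proj('side',[.5125,.0795,.06]),'pred top',proj('side',[.5125,.0795,.107]),proj('top',[.5125,.0795,.107]))
for n,s in(('top',[(130,255,180,330),(410,165,450,205)]),('side',[(205,145,280,170),(425,330,470,385)])):
    o=cv2.imread(f'pics/{n}0.png');q=cv2.imread(f'pics/{n}6.png')
    for x0,y0,x1,y1 in s: print(n,(cv2.absdiff(o,q)[y0:y1,x0:x1].max(2)>40).sum())
c=cv2.resize(b[190:250,270:330],None,fx=8,fy=8,interpolation=cv2.INTER_CUBIC); cv2.imwrite('pics/s6c.png',c[:,:,::-1])
E
```

```text
[([299.49, 221.21], [295, 215, 9, 13, 91])] [([321.3, 361.12], [316, 353, 11, 16, 120])] [([421.12, 271.65], [417, 268, 8, 8, 26])] pred collar [301.2014 225.8528] pred top [300.1722 211.2579] [280.2426 254.8904]
top 0
top 0
side 0
side 0
```

View pics/s6c.png

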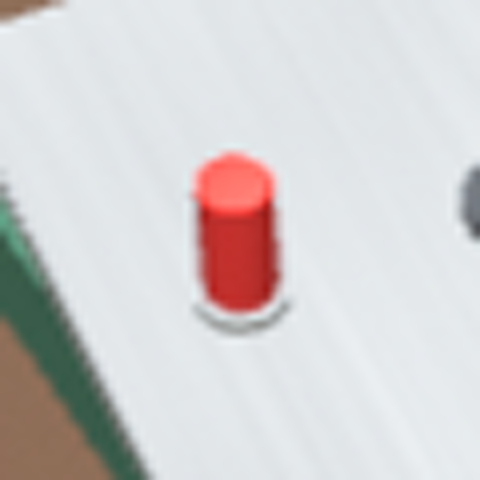

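The close crop shows the pin upright, with its collar flush on the plate (top at about (299,213), collar at about (300,229)).

```bash
python3 -c "
from workcell import finish_job
finish_job()"
```

```text
the job is handed in; nothing more can be done
```

The red locking pin is through both holes, with its collar home on the turning plate, and the job is handed in. I took the small red pin from the rack, put it in the plate hole and swung the plate from about +0.25 to about -0.10 rad. There the pin dropped into the hidden hole, and I pressed it home and let go.

**Pin seating:** the collar met the plate where its underside should be, 60 mm above the bench. The close crop shows the pin upright with the collar flush. In the side picture the pin sits about 1–2 pixels (2–3 mm) from where I predicted, within what the calibration allows.

**Bystanders:** the stub looks unmoved, with its image position shifted by less than 0.3 pixel. The wrench and jar show no change in either camera.

**Robot:** the arm is clear of everything. I used about 17 s plus the return to the start pose, well under the 64 s limit.

**Unexpected:** the turquoise pin and the large red look-alike, which were standing free, toppled while I was working around the rack. The arm was not near the turquoise one when it fell. I recorded no contact with either, and both are still on the bench.

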